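# Make up a dry clamping stack for bonding

## Task

Make up the clamping stack on the grey build plate: pull the bottom plywood board sideways out of the blue magazine and lay it flat between the four corner stops, then stack on it, in this order, the black rubber pad, the aluminium plate and the red weight (handle up). Lay each one flat, centred on the one below and with its long side the same way; leave the other boards in the magazine and do not disturb the glue bottle, the tape roll or the folding rule standing or lying next to the work.

Things in the scene. Friction and masses are not known exactly. Their poses are not given: they have to be found in the camera images.
- build_plate: fixed grey plate 156 x 106 mm (x, y), 8 mm thick; on it four dark L-shaped corner stops 10 mm high round a space 120 x 70 mm (x, y), with open gaps in the middle of its sides (84 mm in the long ones, 46 mm in the short). Origin: centre of its underside, on the bench; x along its long side. The floor between the stops is 8 mm above the origin.
- magazine: fixed blue sheet-metal magazine 122 x 73 mm (x, y; 101 over its feet), 60 high, open above, no floor; three boards lie stacked in it. Origin: centre of its underside, on the bench. Outlet at -x: a gate (outer face x = -0.0605) over a slot 16 mm high that passes only the bottom board, which sticks out some 40 mm. Pull it straight along -x; free after 71 mm. The others then drop 12 mm.
- board: the bottom plywood board, 110 x 60 x 12 mm (x, y, z), 0.08 kg, loose, lying on the bench, its front end sticking out of the magazine's slot; it can be gripped there across its 60 mm width. Origin: centre of its underside; x along its 110 mm length (same direction as the magazine's x at the start).
- board_top: the topmost of the two boards that stay in the magazine, same size as the other board; at the start its underside is 24 mm above the bench, and 12 mm once the bottom board is out. Origin: centre of its underside.
- rubber_pad: black rubber pad, 96 x 50 x 15 mm (x, y, z), 0.09 kg, with fine cross ribs, lying flat on the bench. Origin: centre of its underside; x along its length.
- alu_plate: bare aluminium plate, 90 x 46 x 12 mm (x, y, z), 0.13 kg, with two hole marks on its top, lying flat on the bench. Origin: centre of its underside; x along its length.
- weight: red painted weight, 80 x 44 x 30 mm (x, y, z), about 0.5 kg, standing flat, with a steel bar handle on top (8 mm thick, along x, 48 mm long, its bar centred 44 mm and its top 48 mm above the underside). Can be gripped by its sides or by the handle. Origin: centre of its underside; x along its length.
- glue_bottle: bystander: white bottle with a black pointed cap, 50 mm across, 141 mm high, standing. Origin: centre of its underside.
- tape_roll: bystander: yellow masking tape roll lying flat, 100 mm across, 25 mm high. Origin: centre of its underside.
- folding_rule: bystander: folded yellow rule with red ends, 161 x 18 x 16 mm, lying at the left of the work. Origin: centre of its underside; y along its length.
Mind the look-alikes: they are no part of the job. There is more than one size of the weight; the job needs the smaller. There is more than one size of the rubber_pad; the job needs the smaller.

How it is judged:
On the way, in this order (a step that is already met when the one before it is completed fails the run):
1. the bottom board lies between the corner stops of the build plate, let go (horizontal distance between board and build_plate below 0.01 m and z of board in the frame of build_plate between 0.004 and 0.012 m and angle between board's own z axis and vertical below 0.1 rad and angle between the x axis of board and the x axis of build_plate, either way round below 0.2 rad and contact force between the fingers and board below 0.3 N), for 0.2 s.
2. the rubber pad lies on the board, let go (horizontal distance between board and build_plate below 0.01 m and z of board in the frame of build_plate between 0.004 and 0.012 m and angle between each of board, rubber_pad's own z axis and vertical below 0.1 rad and angle between the x axis of board and the x axis of build_plate, either way round below 0.2 rad and horizontal distance between rubber_pad and board below 0.012 m and z of rubber_pad in the frame of build_plate between 0.016 and 0.024 m and angle between the x axis of rubber_pad and the x axis of board, either way round below 0.2 rad and contact force between the fingers and rubber_pad below 0.3 N), for 0.2 s.
3. the aluminium plate lies on the rubber pad, let go (horizontal distance between board and build_plate below 0.01 m and z of board in the frame of build_plate between 0.004 and 0.012 m and angle between each of board, rubber_pad, alu_plate's own z axis and vertical below 0.1 rad and angle between the x axis of board and the x axis of build_plate, either way round below 0.2 rad and horizontal distance between rubber_pad and board below 0.012 m and z of rubber_pad in the frame of build_plate between 0.016 and 0.024 m and angle between the x axis of rubber_pad and the x axis of board, either way round below 0.2 rad and horizontal distance between alu_plate and rubber_pad below 0.012 m and z of alu_plate in the frame of build_plate between 0.031 and 0.039 m and angle between the x axis of alu_plate and the x axis of rubber_pad, either way round below 0.2 rad and contact force between the fingers and alu_plate below 0.3 N), for 0.2 s.
At the end, for the whole second after the job is handed in: Board between the corner stops (centred within 10 mm), on it pad, plate, weight in this order, each within 12 mm and 0.2 rad of the one below, level within 0.1 rad, height within 4 mm, at rest; both other boards still in the magazine, the top one about 12 mm above the bench (horizontal distance between board and build_plate below 0.01 m and z of board in the frame of build_plate between 0.004 and 0.012 m and angle between each of board, rubber_pad, alu_plate, weight's own z axis and vertical below 0.1 rad and angle between the x axis of board and the x axis of build_plate, either way round below 0.2 rad and horizontal distance between rubber_pad and board below 0.012 m and z of rubber_pad in the frame of build_plate between 0.016 and 0.024 m and angle between the x axis of rubber_pad and the x axis of board, either way round below 0.2 rad and horizontal distance between alu_plate and rubber_pad below 0.012 m and z of alu_plate in the frame of build_plate between 0.031 and 0.039 m and angle between the x axis of alu_plate and the x axis of rubber_pad, either way round below 0.2 rad and horizontal distance between weight and alu_plate below 0.012 m and z of weight in the frame of build_plate between 0.043 and 0.051 m and angle between the x axis of weight and the x axis of alu_plate, either way round below 0.2 rad and linear speed of each of board, rubber_pad, alu_plate, weight below 0.02 m/s and z of board_top in the frame of magazine between 0.008 and 0.017 m and horizontal distance between board_top and magazine below 0.012 m); the robot touches nothing.
It fails at once if the glue bottle is moved by more than 25 mm or tipped (distance of glue_bottle from where it was at the start of the episode above 0.025 m or angle between glue_bottle's own z axis and vertical above 0.4 rad).
It fails at once if the tape roll is moved by more than 25 mm or tipped (distance of tape_roll from where it was at the start of the episode above 0.025 m or angle between tape_roll's own z axis and vertical above 0.4 rad).
It fails at once if the folding rule is moved by more than 25 mm or tipped (distance of folding_rule from where it was at the start of the episode above 0.025 m or angle between folding_rule's own z axis and vertical above 0.4 rad).
It also fails if it takes over 120 s, if anything falls off the work surface, if the arm or the gripper's body presses on something with over 40 N, if the wrist force passes 120 N, or if a joint passes its speed limit or range.

## Robot

A 6-joint arm with a two-finger parallel gripper is mounted at the origin on a cart in front of the work surface, level with it; the furniture and walls round the work are solid. World frame = base frame: x ahead of the robot, y to its left, z up, the work surface at z = 0. Lengths are in m, angles in rad, forces in N, time in s.
With the tool pointing down it reaches from about 0.35 to 0.85 m from the base axis. Payload 8.1 kg.
Tool frame: the origin (TCP) lies at the centre of the arm's flange, where the gripper is bolted on; the fingertips stand 186 mm ahead of it and the grasp point (between the pads) lies 167 mm ahead of it; z points along the fingers, y is the line along which they close (so a half turn about z gives the same grasp; the last joint's range is limited). The gripper opens to 93 mm and grips with 3 to 60 N. Pads are 15 mm wide; open, the fingers measure 128 mm over their backs; the gripper's body (75 mm by 188 mm) begins 65 mm behind the grasp point.
Start: joints at [1.132, 0.13, 1.488, -0, 1.523, -0.085], TCP at [0.208, 0.563, 0.405] pointing down, gripper open.
Joint ranges: [-2.96, 2.96], [-0.89, 2.26], [0.02, 2.5], [-1.34, 4.48], [0, 2.73], [-2.66, 2.66]. Speed limits (rad/s): [2.39, 2.39, 2.79, 3.14, 3.14, 3.14].

## Interface

Orientations are given as a rotation vector (axis times angle).
In Python, from plant import robot gives the robot as it stands.
- The arm moves only by the tool apply_moves, never from a script. Its argument "series" is a list of rows, each a list of 2 entries, a list of its own where there are three numbers: the shift along the tool's x, y, z in mm, then the turn, a rotation vector about the tool's x, y, z in rad. A call has 1 to 12 rows; each row shifts and turns the commanded pose from where the row before left it, along the tool's axes as they then stand; what a row does not reach is not made up. A row lasts 1/12 s, in which the tool goes at most 41.7 mm and 7.16 degrees, less where a joint would pass 70% of its speed; a pose out of reach is approached as far as the arm can. A call is refused whole if a number of a shift passes 41.7 or a number of a turn 0.125, either way. A call with a gripper value outside its range is refused whole. "claw" is the opening, from 0 (shut) to 1 (fully open), set as the call begins (left out, the last holds). The fingers move at their own pace and stop on an object; "newtons" is the grip in N (left out, the last holds). Time passes only in rows, so rows that do not move let the fingers close. It gives the time, the measured TCP pose, the force, the opening and the grip force at its end, in the units of the state.
- robot.read_state(): the state, without advancing time (a new reading comes with each control period).
- robot.read_camera(name): name is "scene" or "top" or "wrist"; returns (picture, depth): 400x640x3 uint8, blue, green, red; 400x640 float32, m along the optical axis (not along the pixel's ray), 0 where there is no reading.
- robot.calibration(name): a dict with "fx", "fy", "cx", "cy" (pixels), "extrinsics" (4x4, takes a point from world to camera coordinates). Camera axes: x right, y down, z forward; pixel columns grow to the right and rows downward; lengths in m; the calibration is good to about 2 mm. A picture is of the moment at which its call begins: read the wrist's pose just before it. calibration takes no time and is no camera call; for the wrist camera it gives the pose at the moment of the call.
- robot.close_job(): hands the job in; it is judged then, once.
The state is a dict: "t": time; "q": joint angles; "dq": joint speeds; "joint_torque": joint torques, N m; "tool_pos": TCP position; "orientation": TCP orientation; "force": force on the tool from outside, world axes, zero at the start; "wrist_torque": the same for the moment, N m; "opening": finger opening in m; "gripper_force": force on a finger pad.
Only numpy, scipy, OpenCV 4.12 (cv2) and the standard library are available. Lean on these libraries where they do the work, as an engineer would, in place of code of your own. Each camera call takes 0.05 s, during which the arm holds its last target. There are 200 camera calls.

## Working session

There is one attempt and no reset: what is moved stays moved. The work goes in short steps, Python scripts to look and compute and a tool call to move; the robot and the scene stay as the last step left them, time stands still between calls to the robot, and variables do not carry over. Pictures are saved under pics/ and viewed, at most 14 in all, crops included, and the job is handed in when it is done.

Besides the shell and the picture viewer there is one more tool, called after "Emit:" as name([rows], argument=value, ...), one row to a line, values as JSON. apply_moves: Moves the arm, as the interface text tells. Its arguments: {"type":"object","properties":{"series":{"type":"array"},"claw":{"type":"number"},"newtons":{"type":"number"}},"required":["series"]}

```bash
mkdir -p pics; ls
python3 - <<'E'
from plant import robot
import cv2
s=robot.read_state();print(s)
for n in("scene","top"):
    im,d=robot.read_camera(n);cv2.imwrite(f"pics/{n}0.png",im)
    import numpy as np
    np.savez(f"{n}0.npz",im=im,d=d,**{k:v for k,v in robot.calibration(n).items()})
    print(n,robot.calibration(n))
E
```

```text
pics
{'t': 0.0, 'q': array([ 1.13160144e+00,  1.31149133e-01,  1.48925432e+00, -4.60635563e-05,
        1.52302551e+00, -8.54016140e-02]), 'dq': array([ 0.00113427, -0.00239839,  0.00166739,  0.0008939 ,  0.0003623 ,
        0.00046865]), 'joint_torque': array([-1.42495137e-03, -5.59833705e+01, -4.91759419e+01,  7.65659055e-02,
        3.53752426e-02, -8.74460466e-05]), 'tool_pos': array([0.20776543, 0.56263491, 0.40370805]), 'orientation': array([-5.52763660e-01, -3.09214108e+00,  2.80415811e-03]), 'force': array([-0.59373152, -0.74848055,  0.25619138]), 'wrist_torque': array([-0.02019418, -0.01539812, -0.0117131 ]), 'gripper_force': 0.0, 'opening': 0.09331361793209537}
scene {'fx': 488.3276960703546, 'fy': 488.3276960703546, 'cx': 320.95562553047597, 'cy': 202.18340926028708, 'extrinsics': array([[ 0.55255991, -0.83328791,  0.01757284, -0.30509913],
       [-0.41897969, -0.29593159, -0.85841745,  0.2749473 ],
       [ 0.72050924,  0.4669644 , -0.51265065,  1.09159102],
       [ 0.        ,  0.        ,  0.        ,  1.        ]])}
top {'fx': 382.3135714000435, 'fy': 382.3135714000435, 'cx': 324.15840770798036, 'cy': 197.11340212221089, 'extrinsics': array([[ 0.02277757, -0.99970715,  0.00817348, -0.04690895],
       [-0.98240422, -0.02389777, -0.18523186,  0.57965651],
       [ 0.18537294, -0.00381053, -0.98266085,  1.18847043],
       [ 0.        ,  0.        ,  0.        ,  1.        ]])}
```

View pics/top0.png

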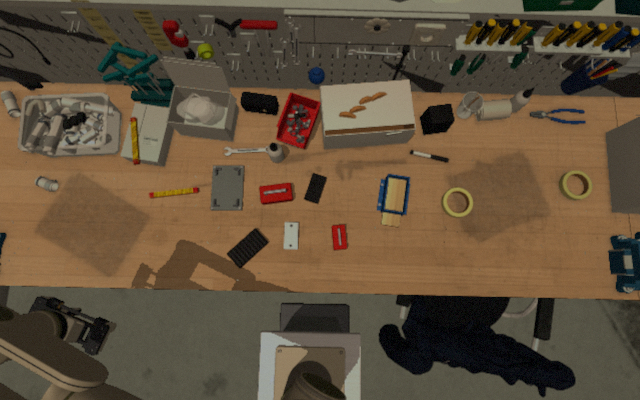

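View pics/scene0.png

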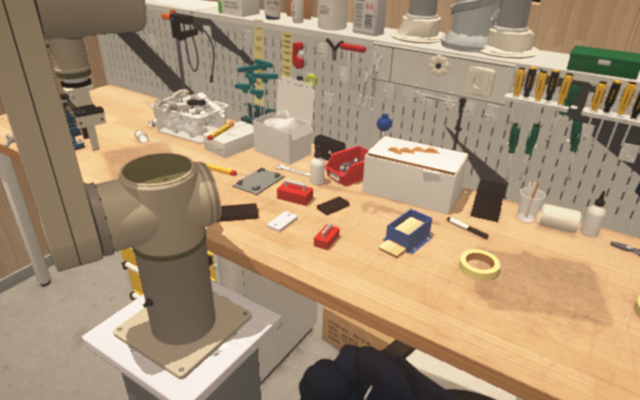

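Top view: build plate (227,188), magazine (394,197) with its outlet towards the robot, pads (315,188) and (247,248), weights (340,237) and (276,193), alu plate (291,236), bottle (276,152), tape (458,202), rule (174,192).

```bash
cat > h.py <<'E'
import numpy as np, cv2
from plant import robot
def look(name):
    c=robot.calibration(name); im,d=robot.read_camera(name); return im,d,c
def cloud(d,c):
    v,u=np.mgrid[:d.shape[0],:d.shape[1]]
    P=np.stack([(u-c["cx"])/c["fx"]*d,(v-c["cy"])/c["fy"]*d,d],-1)
    E=np.array(c["extrinsics"]); W=(P-E[:3,3])@E[:3,:3]; W[d==0]=np.nan; return W
def rect(xy):
    """centre, (long, short) mm, angle of the long side from world x in (-pi/2, pi/2]"""
    r=cv2.minAreaRect((xy*1000).astype(np.float32)); b=cv2.boxPoints(r)
    e=[b[1]-b[0],b[2]-b[1]]; e.sort(key=np.linalg.norm); l=e[1]
    a=np.arctan2(l[1],l[0]); a=(a+np.pi/2)%np.pi-np.pi/2
    return np.round(np.array(r[0]),1),[round(float(np.linalg.norm(k)),1) for k in e[::-1]],round(float(a),3)
def onplane(c,uv,z):
    E=np.array(c["extrinsics"]);R,t=E[:3,:3],E[:3,3];o=-R.T@t
    uv=np.atleast_2d(uv).astype(float)
    r=np.c_[(uv[:,0]-c["cx"])/c["fx"],(uv[:,1]-c["cy"])/c["fy"],np.ones(len(uv))]@R
    return o+r*((z-o[2])/r[:,2])[:,None]
E
python3 - <<'E'
from h import *
z=np.load("top0.npz");c={k:z[k] for k in("fx","fy","cx","cy","extrinsics")}
W=cloud(z["d"],c)
w={"plate":(205,160,250,216,.004,.012),"stops":(205,160,250,216,.013,.023),"mag":(372,168,416,232,.05,.07),"bottle":(262,135,292,165,.02,.16),"board":(372,205,416,232,.006,.018),"padA":(300,170,330,206,.007,.03),"padB":(222,224,272,272,.007,.03),"alu":(280,215,303,255,.006,.02),
"wA":(257,178,296,208,.022,.036),"wB":(328,220,352,254,.022,.036),"tape":(440,182,478,220,.015,.035),"rule":(145,183,203,202,.008,.025)}
print("bench z",np.nanmedian(W[240:250,300:325,2]))
for k,(a,b,e,f,lo,hi) in w.items():
    S=W[b:f,a:e].reshape(-1,3);S=S[(S[:,2]>lo)&(S[:,2]<hi)]
    if len(S)>5: print(k,len(S),*rect(S[:,:2]),"z",np.round(np.median(S[:,2]),4))
s=robot.read_state();print(s["tool_pos"]); c=robot.calibration("wrist");E=c["extrinsics"];print(c["fx"],"cam",-E[:3,:3].T@E[:3,3],E[:3,:3])
E
```

```text
bench z 0.0005285668128019195
plate 1277 [616.2 297.4] [195.8, 150.8] 0.06 z 0.0084
stops 164 [614.  295.5] [148.0, 100.1] 0.018 z 0.0152
mag 196 [ 597.8 -268.8] [122.7, 74.0] -0.135 z 0.0591
bottle 288 [753.2 116.8] [104.9, 55.5] -0.441 z 0.0811
board 242 [ 529. -278.] [129.0, 79.3] -1.514 z 0.0121
padA 430 [622.3   5. ] [121.1, 88.5] 0.035 z 0.0155
padB 787 [424.  210.8] [153.3, 94.1] -0.928 z 0.0201
alu 386 [457.5  72.3] [110.8, 72.5] 0.081 z 0.0123
wA 48 [594.8 125.9] [102.8, 59.8] -1.421 z 0.0326
wB 286 [454.4 -85.3] [79.9, 43.9] 0.118 z 0.0304
tape 376 [ 580.5 -479.1] [100.1, 97.1] -1.084 z 0.0247
rule 262 [600.6 472.5] [159.5, 54.0] -1.362 z 0.0155
[0.20778278 0.56265168 0.40380131]
351.4475234214542 cam [0.13834046 0.58877123 0.38311279] [[ 0.34637436  0.93809503 -0.0015886 ]
 [ 0.90504887 -0.33372619  0.26365387]
 [ 0.24680223 -0.0927607  -0.96461604]]
```

```bash
cat >> h.py <<'E'
from scipy.spatial.transform import Rotation as R
def go(x,y,z,a=None):
    """shift (mm, in the frame after the turn) and turn to bring the TCP to x,y,z mm, tool down, tool x at angle a"""
    s=robot.read_state(); M=R.from_rotvec(s["orientation"]).as_matrix()
    if a is None: a=np.arctan2(M[1,0],M[0,0])
    X=np.array([np.cos(a),np.sin(a),0]);Z=np.array([0,0,-1.]);D=np.stack([X,np.cross(Z,X),Z],1)
    t=R.from_matrix(M.T@D).as_rotvec(); sh=D.T@(np.array([x,y,z])-1000*s["tool_pos"])
    print("t",round(s["t"],2),"shift",np.round(sh,1),"turn",np.round(t,4))
E
python3 -c "
from h import *
go(526,-259,400,np.pi-.135)"
```

```text
t 0.1 shift [-425.9 -771.3    3.8] turn [-0.0016 -0.0003 -0.2188]
```

Emit:
apply_moves([
  [[0,0,0],[0,0,-0.11]],
  [[0,0,0],[0,0,-0.109]],
  [[-19,-35,0],[0,0,0]],
  [[-19,-35,0],[0,0,0]],
  [[-19,-35,0],[0,0,0]],
  [[-19,-35,0],[0,0,0]],
  [[-19,-35,0],[0,0,0]],
  [[-19,-35,0],[0,0,0]],
  [[-19,-35,0],[0,0,0]],
  [[-19,-35,0],[0,0,0]],
  [[-19,-35,0],[0,0,0]],
  [[-19,-35,0],[0,0,0]],
], claw=1)

```text
t: 1.1
tool_pos: [0.349, 0.1887, 0.4045]
orientation: [0.211, 3.134, -0.0]
force: [1.0, -0.7, -0.4]
opening: 0.0932
gripper_force: 0.0
```

Emit:
apply_moves([
  [[-19,-35,0],[0,0,0]],
  [[-19,-35,0],[0,0,0]],
  [[-19,-35,0],[0,0,0]],
  [[-19,-35,0],[0,0,0]],
  [[-19,-35,0],[0,0,0]],
  [[-19,-35,0],[0,0,0]],
  [[-19,-35,0],[0,0,0]],
  [[-19,-35,0],[0,0,0]],
  [[-19,-35,0],[0,0,0]],
  [[-19,-35,0],[0,0,0]],
  [[-19,-35,0],[0,0,0]],
  [[-8,-4,0],[0,0,0]],
])

```text
t: 2.1
tool_pos: [0.5121, -0.2292, 0.4036]
orientation: [-0.218, -3.133, 0.002]
force: [0.4, 0.1, -0.2]
opening: 0.0932
gripper_force: 0.0
```

Run:
```python
from h import *
s=robot.read_state();print(s["tool_pos"],s["orientation"],s["q"][5])
im,d,c=look("wrist");cv2.imwrite("pics/w1.png",im);np.savez("w1.npz",im=im,d=d,**c)
W=cloud(d,c)
for k,lo,hi in(("mag",.052,.068),("front",.008,.016)):
    m=(W[...,2]>lo)&(W[...,2]<hi)&(abs(W[...,0]-.57)<.13)&(abs(W[...,1]+.265)<.09)
    if k=="front": m&=(W[...,0]<.535)
    print(k,m.sum(),*rect(W[m][:,:2]),np.median(W[m][:,2]))
```

```text
[ 0.51207323 -0.2292496   0.40364468] [-2.17621644e-01 -3.13303396e+00  2.41491667e-03] -1.943689454468369
mag 1134 [ 584.5 -264.9] [98.9, 73.1] -0.137 0.05885141789857064
front 1951 [ 516.5 -258.7] [65.8, 41.9] 1.435 0.011307482455211966
```

View pics/w1.png

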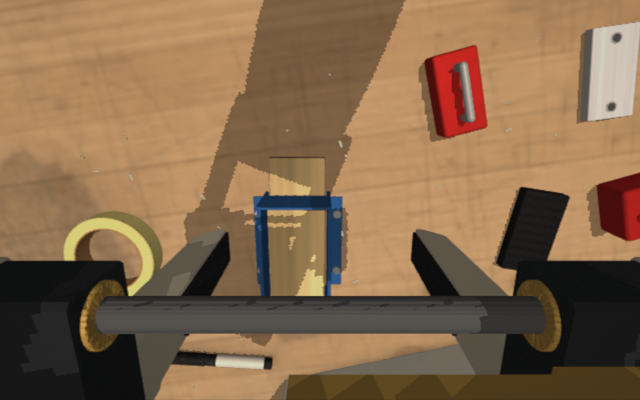

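Run:
```python
from h import *
z=np.load("w1.npz");c={k:z[k] for k in("fx","fy","cx","cy","extrinsics")};W=cloud(z["d"],c)
m=(abs(W[...,2]-.0115)<.004)&(W[...,0]<.535)&(abs(W[...,0]-.5)<.06)&(abs(W[...,1]+.26)<.06)
im=z["im"];hsv=cv2.cvtColor(im,cv2.COLOR_BGR2HSV)
v,u=np.where(m);print("px",u.min(),u.max(),v.min(),v.max())
x=np.array([np.cos(-.136),np.sin(-.136)]);y=np.array([-x[1],x[0]])
P=W[m][:,:2]*1000
print("along",np.percentile(P@x,[0,1,99,100]),"across",np.percentile(P@y,[1,5,95,99]))
print("mag centre est along/across",np.array([597.8,-268.8])@x,np.array([597.8,-268.8])@y)
a=(P@y).min();b=(P@y).max()
go(*( (P@x).min()*x+26.5*x+ (a+b)/2*y),225,np.pi-.136)
```

```text
px 264 324 157 195
along [525.87088244 526.59176261 566.47992678 567.73685541] across [-212.49922812 -210.1457996  -156.62580364 -153.4156859 ]
mag centre est along/across 628.7242732824593 -185.26755837286606
t 2.15 shift [-13.6 -30.2 178.6] turn [-0.0002 -0.001  -0.0027]
```

The picture shows the board end at cols 269–324, row 157, the gate at row 195–208, and nothing in the fingers' way.

Emit:
apply_moves([
  [[-2.3,-5,30],[0,0,-0.003]],
  [[-2.3,-5,30],[0,0,0]],
  [[-2.3,-5,30],[0,0,0]],
  [[-2.3,-5,30],[0,0,0]],
  [[-2.3,-5,30],[0,0,0]],
  [[-2.3,-5,30],[0,0,0]],
  [[0,0,12],[0,0,0]],
  [[0,0,12],[0,0,0]],
  [[0,0,9],[0,0,0]],
  [[0,0,0],[0,0,0]],
  [[0,0,0],[0,0,0]],
])

```text
t: 3.07
tool_pos: [0.522, -0.2555, 0.1927]
orientation: [0.206, 3.134, -0.001]
force: [-0.5, -0.2, 1.5]
opening: 0.093
gripper_force: 0.0
```

Emit:
apply_moves([
  [[0,0,0],[0,0,0]],
  [[0,0,0],[0,0,0]],
  [[0,0,0],[0,0,0]],
  [[0,0,0],[0,0,0]],
  [[0,0,0],[0,0,0]],
  [[0,0,0],[0,0,0]],
], claw=0, newtons=25)

```text
t: 3.57
tool_pos: [0.5217, -0.2559, 0.1921]
orientation: [0.207, 3.134, -0.001]
force: [-0.9, 0.3, 2.1]
opening: 0.0595
gripper_force: 25.0
```

Emit:
apply_moves([
  [[5,0,0],[0,0,0]],
  [[8,0,0],[0,0,0]],
  [[9,0,0],[0,0,0]],
  [[9,0,0],[0,0,0]],
  [[9,0,0],[0,0,0]],
  [[9,0,0],[0,0,0]],
  [[9,0,0],[0,0,0]],
  [[9,0,0],[0,0,0]],
  [[9,0,0],[0,0,0]],
  [[9,0,0],[0,0,0]],
  [[3,0,0],[0,0,0]],
  [[0,0,0],[0,0,0]],
])

```text
t: 4.57
tool_pos: [0.4333, -0.2441, 0.192]
orientation: [-0.207, -3.134, 0.0]
force: [-1.2, 0.1, 7.6]
opening: 0.0594
gripper_force: 25.0
```

Emit:
apply_moves([
  [[0,0,0],[0,0,0]],
  [[0,0,0],[0,0,0]],
  [[0,0,0],[0,0,0]],
  [[-13.5,0,0],[0,0,0]],
  [[-13.5,0,0],[0,0,0]],
  [[0,0,0],[0,0,0]],
], claw=1)

```text
t: 5.07
tool_pos: [0.4622, -0.2478, 0.1916]
orientation: [0.206, 3.134, -0.0]
force: [-0.7, -0.7, -0.6]
opening: 0.092
gripper_force: 0.0
```

Run:
```python
from h import *
im,d,c=look("wrist");cv2.imwrite("pics/w2.png",im)
```

```text
(no output)
```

View pics/w2.png

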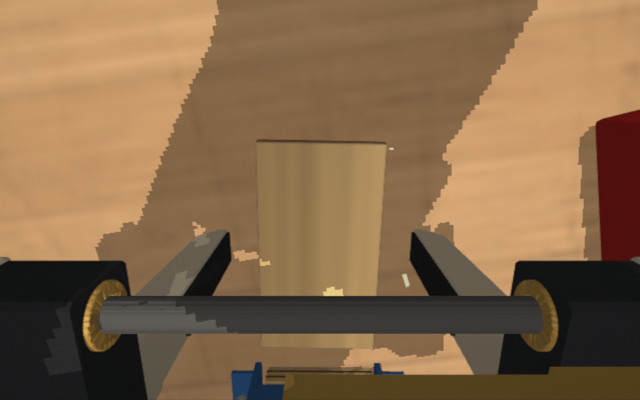

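The board is free: front edge at row 142 (cols 257–386), rear edge at row 347, magazine behind it.

Run:
```python
from h import *
s=robot.read_state();c=robot.calibration("wrist")
M=R.from_rotvec(s["orientation"]).as_matrix()
for z,uv in((.012,[[257,142],[386,142]]),(.012,[[263,347],[373,347]])):
    P=onplane(c,uv,z);print(np.round((P-s["tool_pos"])@M*1000,1))
```

```text
[[ 54.6 -27.7 179.3]
 [ 54.6  30.3 179.4]]
[[-54.  -29.7 179.3]
 [-54.   28.8 179.3]]
```

Emit:
apply_moves([
  [[0,-0.3,0],[0,0,0]],
  [[0,0,0],[0,0,0]],
  [[0,0,0],[0,0,0]],
  [[0,0,0],[0,0,0]],
  [[0,0,0],[0,0,0]],
  [[0,0,0],[0,0,0]],
  [[0,0,-15],[0,0,0]],
  [[0,0,-33],[0,0,0]],
  [[0,0,-35],[0,0,0]],
  [[0,0,-35],[0,0,0]],
  [[0,0,-35],[0,0,0]],
  [[0,0,-35],[0,0,0]],
], claw=0, newtons=30)

```text
t: 6.12
tool_pos: [0.4606, -0.2477, 0.3813]
orientation: [-0.207, -3.135, -0.0]
force: [0.4, -0.7, 0.0]
opening: 0.0596
gripper_force: 30.0
```

Run:
```python
from h import *
go(650,150,380,np.pi+.018)
```

```text
t 6.12 shift [-196.5  394.3    1.3] turn [ 1.000e-04 -3.000e-04 -1.498e-01]
```

Emit:
apply_moves([
  [[0,0,0],[0,0,-0.1]],
  [[-18,36,0],[0,0,-0.05]],
  [[-18,36,0],[0,0,0]],
  [[-18,36,0],[0,0,0]],
  [[-18,36,0],[0,0,0]],
  [[-18,36,0],[0,0,0]],
  [[-18,36,0],[0,0,0]],
  [[-18,36,0],[0,0,0]],
  [[-18,36,0],[0,0,0]],
  [[-18,36,0],[0,0,0]],
  [[-18,36,0],[0,0,0]],
  [[-16,34,0],[0,0,0]],
])

```text
t: 7.12
tool_pos: [0.6521, 0.1509, 0.3794]
orientation: [0.029, -3.141, -0.0]
force: [1.0, -1.1, -0.5]
opening: 0.0594
gripper_force: 30.0
```

Emit:
apply_moves([
  [[0,0,0],[0,0,0]],
  [[0,0,0],[0,0,0]],
])

```text
t: 7.28
tool_pos: [0.6517, 0.1507, 0.3785]
orientation: [0.034, -3.14, 0.0]
force: [0.1, -0.1, -0.6]
opening: 0.0594
gripper_force: 30.0
```

Run:
```python
from h import *
im,d,c=look("wrist");cv2.imwrite("pics/w3.png",im);np.savez("w3.npz",im=im,d=d,**c)
print(robot.read_state()["tool_pos"])
```

```text
[0.65152207 0.14919374 0.3788595 ]
```

View pics/w3.png

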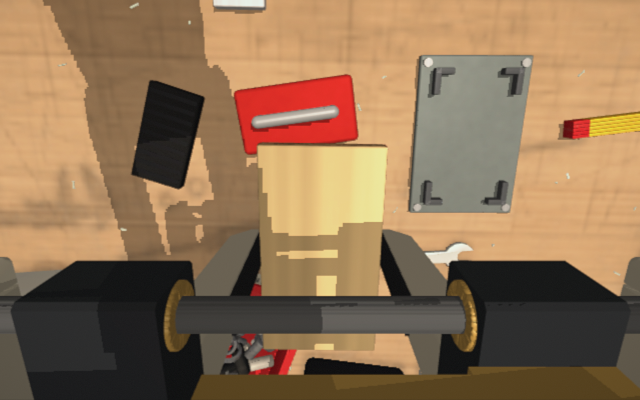

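The plate is fully in view with corners near (419,55), (533,56), (510,212), (410,211); the small pad is at (168,134) and the board is held straight.

Run:
```python
from h import *
z=np.load("w3.npz");c={k:z[k] for k in("fx","fy","cx","cy","extrinsics")};im=z["im"]
hsv=cv2.cvtColor(im,cv2.COLOR_BGR2HSV)
def big(m,x0,y0,x1,y1):
    k=np.zeros_like(m);k[y0:y1,x0:x1]=m[y0:y1,x0:x1]
    return max(cv2.findContours(cv2.morphologyEx(k,cv2.MORPH_OPEN,np.ones((3,3))),0,1)[0],key=cv2.contourArea)
def rep(n,m,box,h):
    ct=cv2.convexHull(big(m.astype(np.uint8)*255,*box))[:,0]
    P=onplane(c,ct,h); print(n,*rect(P[:,:2]))
    e=cv2.approxPolyDP(ct,8,True)[:,0]; print(e.tolist(),np.round(onplane(c,e,h)[:,:2]*1000,1).tolist())
rep("plate",hsv[...,1]<70,(390,35,550,235),.008)
rep("pad",hsv[...,2]<60,(115,65,220,195),.015)
W=cloud(z["d"],c)
m=(W[...,2]>.013)&(W[...,2]<.024);k=np.zeros(m.shape,bool);k[40:225,405:540]=1
print("stops",*rect(W[m&k][:,:2]), "floor z",np.nanmedian(W[100:180,440:490,2]))
```

```text
plate [613. 296.] [153.9, 105.8] 0.021
[[531, 55], [509, 211], [410, 211], [420, 56]] [[535.0, 345.6], [687.7, 350.0], [690.0, 246.4], [538.1, 242.3]]
pad [616.9   2.1] [95.1, 52.0] -0.299
[[150, 81], [203, 97], [180, 187], [132, 174]] [[566.1, -8.6], [579.4, 39.7], [667.4, 10.9], [655.0, -35.8]]
stops [613.4 297.7] [131.1, 82.7] 0.021 floor z 0.0074193719435322065
```

Run:
```python
from h import *
go(613,296.3,225,np.pi+.022)
```

```text
t 7.33 shift [ 35.3 147.9 153.9] turn [-0.0007 -0.0014 -0.0022]
```

Emit:
apply_moves([
  [[9,37,0],[0,-0.001,-0.002]],
  [[9,37,0],[0,0,0]],
  [[9,37,0],[0,0,0]],
  [[8.3,36.9,10],[0,0,0]],
  [[0,0,36],[0,0,0]],
  [[0,0,36],[0,0,0]],
  [[0,0,36],[0,0,0]],
  [[0,0,36],[0,0,0]],
  [[0,0,0],[0,0,0]],
  [[0,0,0],[0,0,0]],
  [[0,0,0],[0,0,0]],
])

```text
t: 8.25
tool_pos: [0.6146, 0.295, 0.2283]
orientation: [-0.03, 3.138, 0.001]
force: [0.8, 0.4, -0.5]
opening: 0.0592
gripper_force: 30.0
```

Run:
```python
from h import *
go(613,296.3,201,np.pi+.022)
```

```text
t 8.25 shift [ 1.6  1.3 27.3] turn [ 0.0007  0.0033 -0.0031]
```

Emit:
apply_moves([
  [[1.5,1.2,10],[0,0.003,-0.003]],
  [[0,0,10],[0,0,0]],
  [[0,0,5],[0,0,0]],
  [[0,0,2.5],[0,0,0]],
  [[0,0,0],[0,0,0]],
  [[0,0,0],[0,0,0]],
  [[0,0,0],[0,0,0]],
])

```text
t: 8.83
tool_pos: [0.6122, 0.2971, 0.1993]
orientation: [0.037, -3.14, 0.0]
force: [-3.9, -1.9, 6.4]
opening: 0.0596
gripper_force: 30.0
```

Emit:
apply_moves([
  [[0,0,0],[0,0,0]],
  [[0,0,0],[0,0,0]],
  [[0,0,0],[0,0,0]],
  [[0,0,0],[0,0,0]],
  [[0,0,-15],[0,0,0]],
  [[0,0,-35],[0,0,0]],
  [[0,0,-40],[0,0,0]],
  [[0,0,-40],[0,0,0]],
  [[0,0,-40],[0,0,0]],
  [[0,0,0],[0,0,0]],
  [[0,0,0],[0,0,0]],
], claw=1)

```text
t: 9.75
tool_pos: [0.6133, 0.2974, 0.3744]
orientation: [-0.036, 3.135, 0.005]
force: [0.3, -0.1, -0.3]
opening: 0.0931
gripper_force: 0.0
```

Run:
```python
from h import *
im,d,c=look("wrist");cv2.imwrite("pics/w4.png",im);np.savez("w4.npz",im=im,d=d,**c)
W=cloud(d,c)
m=(abs(W[...,2]-.020)<.0025)&(abs(W[...,0]-.613)<.058)&(abs(W[...,1]-.296)<.033)
print("board",m.sum(),*rect(W[m][:,:2]),np.median(W[m][:,2]))
go(617,2,370,np.pi-.299)
```

```text
board 6754 [614.5 295.9] [110.8, 64.7] 0.006 0.019309741858279512
t 9.8 shift [ -91.  -280.7    1. ] turn [0.0016 0.0015 0.3222]
```

View pics/w4.png

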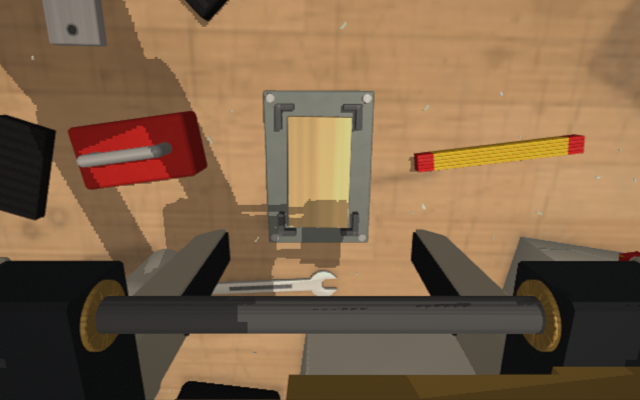

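The board lies flat between the four stops (cols 288–351, rows 116–228).

Emit:
apply_moves([
  [[0,0,0],[0,0,0.11]],
  [[0,0,0],[0,0,0.11]],
  [[0,0,0],[0,0,0.102]],
  [[-11,-35,0],[0,0,0]],
  [[-11,-35,0],[0,0,0]],
  [[-11,-35,0],[0,0,0]],
  [[-11,-35,0],[0,0,0]],
  [[-11,-35,0],[0,0,0]],
  [[-11,-35,0],[0,0,0]],
  [[-11,-35,0],[0,0,0]],
  [[-13,-35,0],[0,0,0]],
  [[0,0,0],[0,0,0]],
])

```text
t: 10.8
tool_pos: [0.6154, -0.0032, 0.3662]
orientation: [-0.475, -3.1, 0.005]
force: [-0.3, 0.5, 0.1]
opening: 0.093
gripper_force: 0.0
```

Run:
```python
from h import *
z=np.load("w4.npz");c4={k:z[k] for k in("fx","fy","cx","cy","extrinsics")}
print("board corners",np.round(onplane(c4,[[288,117],[351,117],[351,228],[289,228]],.02)[:,:2]*1000,1).tolist())
im,d,c=look("wrist");cv2.imwrite("pics/w5.png",im)
hsv=cv2.cvtColor(im,cv2.COLOR_BGR2HSV)
s=robot.read_state();print(s["tool_pos"])
m=(hsv[...,2]<60).astype(np.uint8)*255;m[250:]=0
for ct in cv2.findContours(cv2.morphologyEx(m,cv2.MORPH_OPEN,np.ones((3,3))),0,1)[0]:
    if cv2.contourArea(ct)>800:
        h=cv2.convexHull(ct)[:,0];P=onplane(c,h,.015);print(h.min(0),h.max(0),*rect(P[:,:2]))
```

```text
board corners [[560.1, 268.3], [558.8, 326.8], [668.8, 332.0], [670.2, 269.2]]
[ 6.15379734e-01 -5.31200334e-04  3.66252559e-01]
[298 130] [349 225] [616.7  -0.9] [94.0, 48.2] -0.298
```

Run:
```python
from h import *
go(616.7,-.3,191,np.pi-.298)
```

```text
t 10.85 shift [ -1.2   0.6 175.3] turn [-0.002  -0.005  -0.0056]
```

Emit:
apply_moves([
  [[-1.2,0.6,30],[-0.002,-0.005,-0.005]],
  [[0,0,35],[0,0,0]],
  [[0,0,35],[0,0,0]],
  [[0,0,35],[0,0,0]],
  [[0,0,20],[0,0,0]],
  [[0,0,12],[0,0,0]],
  [[0,0,8],[0,0,0]],
  [[0,0,0],[0,0,0]],
  [[0,0,0],[0,0,0]],
  [[0,0,0],[0,0,0]],
])

```text
t: 11.68
tool_pos: [0.6187, 0.0033, 0.1952]
orientation: [0.459, 3.102, 0.002]
force: [0.3, 0.4, 0.4]
opening: 0.0932
gripper_force: 0.0
```

Emit:
apply_moves([
  [[0,0,0],[0,0,0]],
  [[0,0,0],[0,0,0]],
  [[0,0,0],[0,0,0]],
  [[0,0,0],[0,0,0]],
  [[0,0,0],[0,0,0]],
  [[0,0,0],[0,0,0]],
  [[0,0,0],[0,0,0]],
], claw=0, newtons=20)

```text
t: 12.27
tool_pos: [0.6177, 0.003, 0.1933]
orientation: [0.459, 3.104, 0.001]
force: [-0.8, -0.3, 0.6]
opening: 0.051
gripper_force: 0.5
```

Emit:
apply_moves([
  [[0,0,2],[0,0,0]],
  [[0,0,0],[0,0,0]],
  [[0,0,0],[0,0,0]],
  [[0,0,0],[0,0,0]],
])

```text
t: 12.6
tool_pos: [0.6179, 0.003, 0.193]
orientation: [0.459, 3.104, 0.001]
force: [-8.4, -1.0, 15.6]
opening: 0.0494
gripper_force: 20.0
```

Run:
```python
from h import *
s=robot.read_state();M=R.from_rotvec(s["orientation"]).as_matrix()
print(s["tool_pos"],s["opening"],s["gripper_force"])
im,d,c=look("wrist");cv2.imwrite("pics/w6.png",im)
W=cloud(d,c);T=(W-s["tool_pos"])@M*1000
m=(abs(W[...,2]-.015)<.004)&(abs(T[...,1])<20)&(abs(T[...,0])<80);m[300:]=0
P=T[m];print(m.sum(),P[:,0].min(),P[:,0].max())
for a in(-15,-5,5,15):
    k=abs(P[:,1]-a)<2;print(a,P[k,0].max())
```

```text
[0.61792823 0.00298348 0.19300401] 0.04940301775516352 20.004824101924896
11611 -23.60283443984413 48.112217503952664
-15 48.050746331204095
-5 48.04354551691045
5 48.112217503952664
15 48.04726605251199
```

View pics/w6.png

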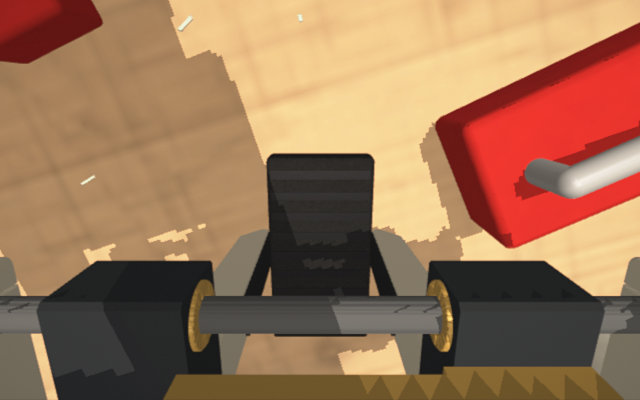

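The pad is held squarely, its near end 48 mm ahead of the tool (row 155), so it is centred.

Emit:
apply_moves([
  [[0,0,-8],[0,0,0]],
  [[0,0,-20],[0,0,0]],
  [[0,0,-35],[0,0,0]],
  [[0,0,-35],[0,0,-0.1]],
  [[0,0,-35],[0,0,-0.1]],
  [[0,0,-7],[0,0,-0.113]],
  [[0,0,0],[0,0,0]],
  [[0,0,0],[0,0,0]],
])

```text
t: 13.32
tool_pos: [0.6173, 0.0031, 0.3313]
orientation: [-0.025, 3.137, 0.001]
force: [-0.6, -1.0, -0.8]
opening: 0.0496
gripper_force: 20.0
```

Run:
```python
from h import *
go(614,296.5,330,np.pi+.015)
```

```text
t 13.32 shift [ -1.1 293.4   1.3] turn [0.0003 0.0041 0.0008]
```

Emit:
apply_moves([
  [[0,37,0],[0,0.004,0]],
  [[0,37,0],[0,0,0]],
  [[0,37,0],[0,0,0]],
  [[0,37,0],[0,0,0]],
  [[0,37,0],[0,0,0]],
  [[0,37,0],[0,0,0]],
  [[-1,37,0],[0,0,0]],
  [[0,34.4,0],[0,0,0]],
  [[0,0,20],[0,0,0]],
  [[0,0,30],[0,0,0]],
  [[0,0,20],[0,0,0]],
  [[0,0,0],[0,0,0]],
])

```text
t: 14.32
tool_pos: [0.6092, 0.2957, 0.2517]
orientation: [0.025, -3.128, 0.007]
force: [-1.1, -1.2, -2.5]
opening: 0.0499
gripper_force: 20.0
```

Emit:
apply_moves([
  [[0,0,0],[0,0,0]],
  [[0,0,0],[0,0,0]],
  [[0,0,0],[0,0,0]],
])

```text
t: 14.57
tool_pos: [0.6133, 0.2965, 0.263]
orientation: [-0.028, 3.14, 0.002]
force: [0.1, 1.0, -1.0]
opening: 0.0497
gripper_force: 20.0
```

Run:
```python
from h import *
go(614,296.5,214,np.pi+.015)
```

```text
t 14.57 shift [-0.7  0.  49. ] turn [0.0012 0.0016 0.0028]
```

Emit:
apply_moves([
  [[-0.7,0,15],[0,0,0]],
  [[0,0,15],[0,0,0]],
  [[0,0,10],[0,0,0]],
  [[0,0,6],[0,0,0]],
  [[0,0,3],[0,0,0]],
  [[0,0,0],[0,0,0]],
  [[0,0,0],[0,0,0]],
  [[0,0,0],[0,0,0]],
  [[0,0,0],[0,0,0]],
])

```text
t: 15.32
tool_pos: [0.6131, 0.2964, 0.2121]
orientation: [0.03, -3.14, 0.0]
force: [-1.9, -2.6, 3.4]
opening: 0.0495
gripper_force: 20.0
```

Emit:
apply_moves([
  [[0,0,0],[0,0,0]],
  [[0,0,0],[0,0,0]],
  [[0,0,0],[0,0,0]],
  [[0,0,0],[0,0,0]],
  [[0,0,-15],[0,0,0]],
  [[0,0,-35],[0,0,0]],
  [[0,0,-38],[0,0,0]],
  [[0,0,-38],[0,0,0]],
  [[0,0,-38],[0,0,0]],
  [[0,0,0],[0,0,0]],
  [[0,0,0],[0,0,0]],
  [[0,0,0],[0,0,0]],
], claw=1)

```text
t: 16.32
tool_pos: [0.6133, 0.2965, 0.3771]
orientation: [-0.03, 3.141, 0.001]
force: [0.0, 0.5, -0.5]
opening: 0.093
gripper_force: 0.0
```

Run:
```python
from h import *
im,d,c=look("wrist");cv2.imwrite("pics/w7.png",im);np.savez("w7.npz",im=im,d=d,**c)
W=cloud(d,c)
m=(abs(W[...,2]-.035)<.005)&(abs(W[...,0]-.613)<.058)&(abs(W[...,1]-.296)<.04)
print("pad",m.sum(),*rect(W[m][:,:2]),np.median(W[m][:,2]))
go(457,72,370,np.pi+.081)
```

```text
pad 5237 [612.5 297.7] [95.4, 50.2] 0.019 0.03441297254451745
t 16.37 shift [ 173.6 -211.     5.4] turn [-0.0002 -0.0022 -0.0618]
```

View pics/w7.png

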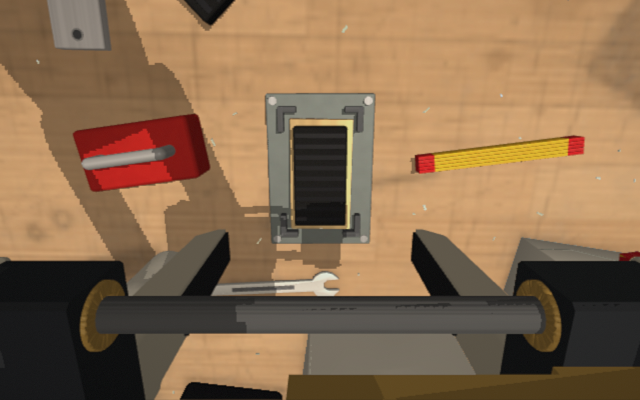

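The pad lies centred on the board (cols 293–347, rows 126–227), which still sits between the stops. Now to the aluminium plate.

Emit:
apply_moves([
  [[0,0,0],[0,0,-0.062]],
  [[24,-30,0],[0,0,0]],
  [[25,-30,0],[0,0,0]],
  [[25,-30,0],[0,0,0]],
  [[25,-30,0],[0,0,0]],
  [[25,-30,0],[0,0,0]],
  [[25,-30,0],[0,0,0]],
  [[25,-31,5],[0,0,0]],
  [[0,0,0],[0,0,0]],
  [[0,0,0],[0,0,0]],
  [[0,0,0],[0,0,0]],
])

```text
t: 17.28
tool_pos: [0.4569, 0.072, 0.3704]
orientation: [0.126, -3.137, -0.001]
force: [-0.1, 0.3, 1.0]
opening: 0.093
gripper_force: 0.0
```

Run:
```python
from h import *
s=robot.read_state();print(s["tool_pos"])
im,d,c=look("wrist");cv2.imwrite("pics/w8.png",im);np.savez("w8.npz",im=im,d=d,**c)
W=cloud(d,c)
m=(abs(W[...,2]-.012)<.004)&(abs(W[...,0]-.457)<.065)&(abs(W[...,1]-.072)<.05)
print("alu depth",m.sum(),*rect(W[m][:,:2]),np.median(W[m][:,2]))
hsv=cv2.cvtColor(im,cv2.COLOR_BGR2HSV)
k=((hsv[...,1]<50)&(hsv[...,2]>120)&(abs(W[...,0]-.457)<.08)&(abs(W[...,1]-.072)<.06)).astype(np.uint8)
ct=max(cv2.findContours(cv2.morphologyEx(k,cv2.MORPH_OPEN,np.ones((3,3))),0,1)[0],key=cv2.contourArea)
h=cv2.convexHull(ct)[:,0];r=rect(onplane(c,h,.012)[:,:2]);print("alu colour",h.min(0),h.max(0),*r)
go(*r[0],190,np.pi+r[2])
```

```text
[0.45689624 0.0720149  0.37040115]
alu depth 4152 [455.7  75.6] [90.0, 46.0] 0.001 0.011326017412445159
alu colour [297 127] [349 218] [454.9  75. ] [89.3, 45.5] -0.001
t 17.33 shift [  2.4   2.5 180.8] turn [ 0.0007 -0.0014  0.0823]
```

Emit:
apply_moves([
  [[2,2.7,30],[0,-0.001,0.081]],
  [[0,0,35],[0,0,0]],
  [[0,0,35],[0,0,0]],
  [[0,0,35],[0,0,0]],
  [[0,0,22],[0,0,0]],
  [[0,0,14],[0,0,0]],
  [[0,0,9],[0,0,0]],
  [[0,0,0],[0,0,0]],
  [[0,0,0],[0,0,0]],
  [[0,0,0],[0,0,0]],
  [[0,0,0],[0,0,0]],
])

```text
t: 18.25
tool_pos: [0.4559, 0.0749, 0.1928]
orientation: [-0.001, 3.139, 0.001]
force: [0.4, -0.4, 0.2]
opening: 0.0931
gripper_force: 0.0
```

Emit:
apply_moves([
  [[0,0,0],[0,0,0]],
  [[0,0,0],[0,0,0]],
  [[0,0,0],[0,0,0]],
  [[0,0,0],[0,0,0]],
  [[0,0,0],[0,0,0]],
  [[0,0,0],[0,0,0]],
  [[0,0,0],[0,0,0]],
  [[0,0,0],[0,0,0]],
  [[0,0,0],[0,0,0]],
], claw=0, newtons=35)

```text
t: 19.0
tool_pos: [0.4548, 0.0746, 0.1913]
orientation: [-0.0, 3.141, 0.001]
force: [0.1, -0.1, 0.6]
opening: 0.0454
gripper_force: 35.0
```

Run:
```python
from h import *
s=robot.read_state();M=R.from_rotvec(s["orientation"]).as_matrix()
print(s["tool_pos"],s["opening"],s["gripper_force"])
im,d,c=look("wrist");cv2.imwrite("pics/w9.png",im)
W=cloud(d,c);T=(W-s["tool_pos"])@M*1000
m=(abs(W[...,2]-.012)<.004)&(abs(T[...,1])<20)&(abs(T[...,0])<80);m[300:]=0
P=T[m]
for a in(-15,0,15): print(a,P[abs(P[:,1]-a)<2,0].max())
```

```text
[0.45484304 0.0746314  0.19131887] 0.04543419535019754 35.000054240226746
-15 44.2149990161357
0 44.116477912991705
15 44.29029551198881
```

Emit:
apply_moves([
  [[0,0,-10],[0,0,0]],
  [[0,0,-25],[0,0,0]],
  [[0,0,-35],[0,0,0]],
  [[0,0,-35],[0,0,-0.019]],
  [[0,0,-35],[0,0,0]],
  [[0,0,0],[0,0,0]],
  [[0,0,0],[0,0,0]],
])

```text
t: 19.63
tool_pos: [0.4557, 0.0747, 0.3346]
orientation: [-0.03, 3.135, 0.001]
force: [-0.1, 0.1, -2.2]
opening: 0.0453
gripper_force: 35.0
```

Run:
```python
from h import *
go(612,297.3,330,np.pi+.019)
```

```text
t 19.63 shift [-160.5  219.6    4.6] turn [0.0006 0.0063 0.0002]
```

Emit:
apply_moves([
  [[-23,31.4,0],[0,0,0]],
  [[-23,31.4,0],[0,0,0]],
  [[-23,31.4,0],[0,0,0]],
  [[-23,31.4,0],[0,0,0]],
  [[-23,31.4,0],[0,0,0]],
  [[-23,31.4,0],[0,0,0]],
  [[-23,31.4,0],[0,0,0]],
  [[0,0,20],[0,0,0]],
  [[0,0,30],[0,0,0]],
  [[0,0,20],[0,0,0]],
  [[0,0,0],[0,0,0]],
  [[0,0,0],[0,0,0]],
])

```text
t: 20.63
tool_pos: [0.6102, 0.297, 0.2579]
orientation: [0.03, -3.135, 0.003]
force: [-0.2, 0.3, -1.5]
opening: 0.0453
gripper_force: 35.0
```

Emit:
apply_moves([
  [[0,0,0],[0,0,0]],
  [[0,0,0],[0,0,0]],
  [[0,0,0],[0,0,0]],
])

```text
t: 20.88
tool_pos: [0.6123, 0.2976, 0.2639]
orientation: [-0.03, 3.138, 0.003]
force: [-0.0, 1.4, -1.0]
opening: 0.0453
gripper_force: 35.0
```

Run:
```python
from h import *
go(612,297.3,226.5,np.pi+.019)
```

```text
t 20.88 shift [ 0.3 -0.3 37.4] turn [ 0.0016  0.0036 -0.    ]
```

Emit:
apply_moves([
  [[0,0,12],[0,0,0]],
  [[0,0,11],[0,0,0]],
  [[0,0,8],[0,0,0]],
  [[0,0,4],[0,0,0]],
  [[0,0,2],[0,0,0]],
  [[0,0,0],[0,0,0]],
  [[0,0,0],[0,0,0]],
  [[0,0,0],[0,0,0]],
  [[0,0,0],[0,0,0]],
])

```text
t: 21.63
tool_pos: [0.6113, 0.2974, 0.2256]
orientation: [0.03, -3.141, 0.001]
force: [-9.0, -3.1, 14.8]
opening: 0.0456
gripper_force: 35.0
```

Emit:
apply_moves([
  [[0,0,-1],[0,0,0]],
  [[0,0,0],[0,0,0]],
  [[0,0,0],[0,0,0]],
])

```text
t: 21.88
tool_pos: [0.6114, 0.2974, 0.2257]
orientation: [0.03, -3.141, 0.0]
force: [-4.8, -1.3, 8.5]
opening: 0.0452
gripper_force: 35.0
```

Emit:
apply_moves([
  [[0,0,0],[0,0,0]],
  [[0,0,0],[0,0,0]],
  [[0,0,0],[0,0,0]],
  [[0,0,0],[0,0,0]],
  [[0,0,-15],[0,0,0]],
  [[0,0,-30],[0,0,0]],
  [[0,0,-35],[0,0,0]],
  [[0,0,-35],[0,0,0]],
  [[0,0,-35],[0,0,0]],
  [[0,0,0],[0,0,0]],
  [[0,0,0],[0,0,0]],
  [[0,0,0],[0,0,0]],
], claw=1)

```text
t: 22.88
tool_pos: [0.6115, 0.2974, 0.3762]
orientation: [-0.03, 3.14, 0.001]
force: [0.2, 0.2, -0.9]
opening: 0.0931
gripper_force: 0.0
```

Run:
```python
from h import *
im,d,c=look("wrist");cv2.imwrite("pics/w10.png",im)
W=cloud(d,c)
m=(abs(W[...,2]-.047)<.0045)&(abs(W[...,0]-.613)<.058)&(abs(W[...,1]-.296)<.04)
print("alu",m.sum(),*rect(W[m][:,:2]),np.median(W[m][:,2]))
go(454.4,-85.3,370,np.pi+.118)
```

```text
alu 4889 [612.1 298.6] [89.6, 46.1] 0.015 0.04628659735776763
t 22.93 shift [ 200.8 -361.5    4.6] turn [-0.0001 -0.0011 -0.0988]
```

View pics/w10.png

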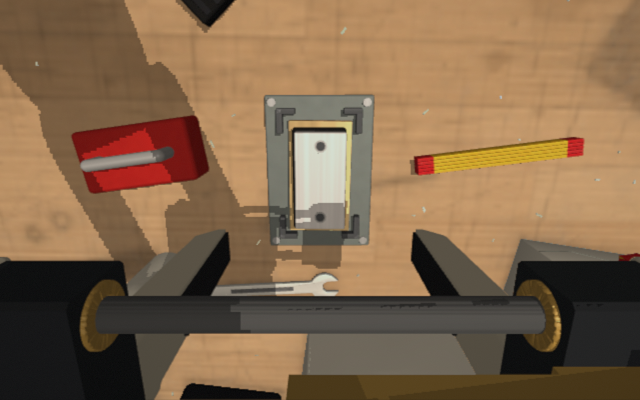

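The aluminium plate lies centred on the pad (cols 294–347, rows 131–230). Now to the smaller weight.

Emit:
apply_moves([
  [[0,0,0],[0,0,-0.099]],
  [[20,-36,0],[0,0,0]],
  [[20,-36,0],[0,0,0]],
  [[20,-36,0],[0,0,0]],
  [[20,-36,0],[0,0,0]],
  [[20,-36,0],[0,0,0]],
  [[20,-36,0],[0,0,0]],
  [[20,-36,0],[0,0,0]],
  [[20,-36,0],[0,0,0]],
  [[20,-36,0],[0,0,0]],
  [[20,-36,5],[0,0,0]],
  [[0,0,0],[0,0,0]],
])

```text
t: 23.93
tool_pos: [0.4525, -0.0888, 0.3678]
orientation: [0.176, -3.132, 0.001]
force: [0.5, -0.6, -0.2]
opening: 0.0928
gripper_force: 0.0
```

Emit:
apply_moves([
  [[0,0,0],[0,0,0]],
  [[0,0,0],[0,0,0]],
])

```text
t: 24.1
tool_pos: [0.4551, -0.0835, 0.3692]
orientation: [0.184, -3.135, -0.003]
force: [0.1, -1.0, 0.0]
opening: 0.0931
gripper_force: 0.0
```

Run:
```python
from h import *
s=robot.read_state();print(s["tool_pos"])
im,d,c=look("wrist");cv2.imwrite("pics/w11.png",im)
W=cloud(d,c)
m=(abs(W[...,2]-.030)<.005)&(abs(W[...,0]-.454)<.065)&(abs(W[...,1]+.085)<.05)
r=rect(W[m][:,:2]);print("weight depth",m.sum(),*r,np.median(W[m][:,2]))
go(r[0][0],r[0][1]-.7,196,np.pi+r[2])
```

```text
[ 0.45514007 -0.08345935  0.36915062]
weight depth 3367 [452.8 -83.3] [79.5, 44.1] 0.117 0.029185670768266947
t 24.15 shift [  2.8  -0.8 173.4] turn [ 0.0015 -0.0009  0.0016]
```

Emit:
apply_moves([
  [[2.5,-0.8,30],[0,0,0]],
  [[0,0,35],[0,0,0]],
  [[0,0,35],[0,0,0]],
  [[0,0,35],[0,0,0]],
  [[0,0,20],[0,0,0]],
  [[0,0,12],[0,0,0]],
  [[0,0,6],[0,0,0]],
  [[0,0,0],[0,0,0]],
  [[0,0,0],[0,0,0]],
  [[0,0,0],[0,0,0]],
  [[0,0,0],[0,0,0]],
])

```text
t: 25.07
tool_pos: [0.454, -0.0846, 0.1987]
orientation: [-0.186, 3.133, -0.001]
force: [0.3, -0.7, 0.6]
opening: 0.0932
gripper_force: 0.0
```

Emit:
apply_moves([
  [[0,0,0],[0,0,0]],
  [[0,0,0],[0,0,0]],
  [[0,0,0],[0,0,0]],
  [[0,0,0],[0,0,0]],
  [[0,0,0],[0,0,0]],
  [[0,0,0],[0,0,0]],
  [[0,0,0],[0,0,0]],
  [[0,0,0],[0,0,0]],
  [[0,0,0],[0,0,0]],
], claw=0, newtons=50)

```text
t: 25.82
tool_pos: [0.453, -0.0847, 0.1972]
orientation: [-0.186, 3.136, 0.001]
force: [-0.9, -0.1, -0.2]
opening: 0.0439
gripper_force: 50.0
```

Run:
```python
from h import *
s=robot.read_state();M=R.from_rotvec(s["orientation"]).as_matrix()
print(s["tool_pos"],s["opening"],s["gripper_force"])
im,d,c=look("wrist")
W=cloud(d,c);T=(W-s["tool_pos"])@M*1000
m=(abs(W[...,2]-.030)<.004)&(abs(T[...,1])<20)&(abs(T[...,0])<80);m[300:]=0
P=T[m]
for a in(-15,0,15): print(a,P[abs(P[:,1]-a)<2,0].max())
```

```text
[ 0.45303658 -0.08465933  0.19721779] 0.043876641488143006 49.99980926513672
-15 39.92363329261151
0 39.81769240885703
15 39.83050040893126
```

Emit:
apply_moves([
  [[0,0,-10],[0,0,0]],
  [[0,0,-25],[0,0,0]],
  [[0,0,-35],[0,0,0]],
  [[0,0,-35],[0,0,0.102]],
  [[0,0,-35],[0,0,0]],
  [[0,0,0],[0,0,0]],
  [[0,0,0],[0,0,0]],
  [[0,0,0],[0,0,0]],
])

```text
t: 26.53
tool_pos: [0.4524, -0.0845, 0.336]
orientation: [0.026, -3.14, -0.001]
force: [-0.7, 0.6, -6.1]
opening: 0.0437
gripper_force: 50.0
```

Run:
```python
from h import *
go(611.9,297.5,335,np.pi+.015)
```

```text
t 26.53 shift [-165.2  379.6    1. ] turn [ 0.0009 -0.0014  0.0016]
```

Emit:
apply_moves([
  [[-15,34.5,0],[0,0,0]],
  [[-15,34.5,0],[0,0,0]],
  [[-15,34.5,0],[0,0,0]],
  [[-15,34.5,0],[0,0,0]],
  [[-15,34.5,0],[0,0,0]],
  [[-15,34.5,0],[0,0,0]],
  [[-15,34.5,0],[0,0,0]],
  [[-15,34.5,0],[0,0,0]],
  [[-15,34.5,0],[0,0,0]],
  [[-15,34.5,0],[0,0,0]],
  [[-15,34.5,0],[0,0,0]],
  [[0,0,15],[0,0,0]],
])

```text
t: 27.53
tool_pos: [0.6126, 0.3034, 0.3211]
orientation: [-0.032, 3.141, 0.005]
force: [0.2, 0.1, -4.1]
opening: 0.0436
gripper_force: 50.0
```

Emit:
apply_moves([
  [[0,0,25],[0,0,0]],
  [[0,0,15],[0,0,0]],
  [[0,0,0],[0,0,0]],
  [[0,0,0],[0,0,0]],
  [[0,0,0],[0,0,0]],
  [[0,0,0],[0,0,0]],
])

```text
t: 28.03
tool_pos: [0.6124, 0.2972, 0.2842]
orientation: [-0.024, 3.139, 0.002]
force: [0.1, 0.8, -5.2]
opening: 0.0434
gripper_force: 50.0
```

Run:
```python
from h import *
go(611.9,297.5,244.2,np.pi+.015)
```

```text
t 28.03 shift [ 0.5  0.3 40. ] turn [0.0013 0.0026 0.0006]
```

Emit:
apply_moves([
  [[0.4,0.3,12],[0,0,0]],
  [[0,0,12],[0,0,0]],
  [[0,0,8],[0,0,0]],
  [[0,0,4],[0,0,0]],
  [[0,0,2],[0,0,0]],
  [[0,0,0],[0,0,0]],
  [[0,0,0],[0,0,0]],
  [[0,0,0],[0,0,0]],
  [[0,0,0],[0,0,0]],
])

```text
t: 28.78
tool_pos: [0.6114, 0.2977, 0.2443]
orientation: [-0.025, 3.141, 0.0]
force: [-2.4, -1.8, -3.1]
opening: 0.0432
gripper_force: 50.0
```

Contact is just starting (the carried load fell from about −5 to −3 N); half a millimetre more, then let go.

Emit:
apply_moves([
  [[0,0,0.5],[0,0,0]],
  [[0,0,0],[0,0,0]],
  [[0,0,0],[0,0,0]],
])

```text
t: 29.03
tool_pos: [0.6114, 0.2977, 0.2443]
orientation: [-0.026, 3.141, 0.0]
force: [-5.1, -2.9, 2.3]
opening: 0.0438
gripper_force: 50.0
```

Emit:
apply_moves([
  [[0,0,0],[0,0,0]],
  [[0,0,0],[0,0,0]],
  [[0,0,0],[0,0,0]],
  [[0,0,0],[0,0,0]],
  [[0,0,-15],[0,0,0]],
  [[0,0,-30],[0,0,0]],
  [[0,0,-35],[0,0,0]],
  [[0,0,-35],[0,0,0]],
  [[0,0,-35],[0,0,0]],
  [[0,0,0],[0,0,0]],
  [[0,0,0],[0,0,0]],
  [[0,0,0],[0,0,0]],
], claw=1)

```text
t: 30.03
tool_pos: [0.6114, 0.2977, 0.3949]
orientation: [-0.025, 3.14, 0.001]
force: [0.3, 0.3, -0.6]
opening: 0.0929
gripper_force: 0.0
```

Run:
```python
from h import *
im,d,c=look("wrist");cv2.imwrite("pics/w12.png",im)
W=cloud(d,c)
m=(abs(W[...,2]-.077)<.005)&(abs(W[...,0]-.613)<.058)&(abs(W[...,1]-.296)<.04)
print("weight",m.sum(),*rect(W[m][:,:2]),np.median(W[m][:,2]))
im,d,c=look("top");W=cloud(d,c)
m=(abs(W[...,0]-.6)<.04)&(abs(W[...,1]+.269)<.018);print("mag boards z",np.nanpercentile(W[m][:,2],[10,50,90]))
cv2.imwrite("pics/top1.png",cv2.resize(im[130:260,140:490],None,fx=2.2,fy=2.2))
```

```text
weight 3775 [611.1 298.9] [79.4, 44.0] 0.014 0.07619230559712334
mag boards z [0.0214467  0.02450923 0.02777695]
```

View pics/w12.png

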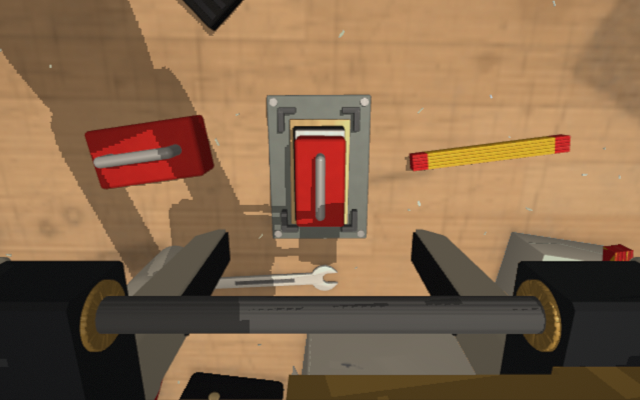

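View pics/top1.png

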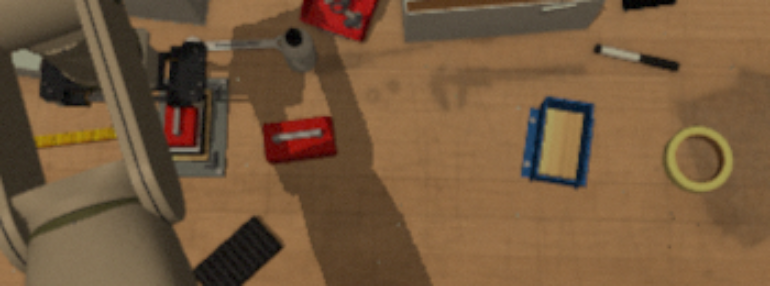

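The stack stands square and centred (weight at cols 294–345, rows 137–227). The two remaining boards lie in the magazine with their top at 24.5 mm, and the bottle, tape and rule look undisturbed. Handing in.

```bash
python3 -c "
from plant import robot
print(robot.close_job())"
```

```text
the job is handed in; nothing more can be done
None
```

The stack is built and handed in at about 30 s of the 120 s: board between the stops, then pad, aluminium plate and red weight, each centred within a few mm by my last measurements; the hand-in returned no verdict.

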